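# Sort pump gears and prove the 14-tooth one on the rolling tester

## Robot

A 7-joint arm with a two-finger parallel gripper is mounted at the origin on the work surface. World frame = base frame: x ahead of the robot, y to its left, z up, the work surface at z = 0. Lengths are in m, angles in rad, forces in N, time in s.
With the tool pointing down it reaches from about 0.4 to 0.85 m from the base axis. Payload 6.9 kg.
Tool frame: the origin (TCP) lies between the finger pads; the fingertips stand r.tcp_to_tips ahead of it and the grasp point (between the pads) lies 8 mm behind it (r.tcp_to_tips is the distance from the TCP to the fingertips, in m); z points along the fingers, y is the line along which they close (so a half turn about z gives the same grasp; the last joint's range is limited). The gripper opens to 85 mm and grips with 20 to 120 N. Pads are 22 mm wide; open, the fingers measure 114 mm over their backs; the gripper's body (76 mm by 85 mm) begins 54 mm behind the grasp point. The pads swing forward as they close: fully open they stand 13 mm farther back than shut.
Start: joints at [-1.018, 0.507, -0.238, 1.5, 0.126, 1.149, -0.155], TCP at [0.271, 0.563, 0.242] pointing down, gripper open.
Joint ranges: [-3.08, 3.08], [-0.24, 2.05], [-1.43, 1.35], [0, 2.5], [-1.52, 4.66], [0.17, 1.96], [-2.89, 2.89]. Speed limits (rad/s): [2.39, 2.39, 3.14, 3.14, 3.14, 3.14, 3.14].

## Interface

Orientations are given as a unit quaternion [x, y, z, w].
In Python, from workcell import r, cams, spotter gives the robot as it stands.
- The arm moves only by the shell command python3 -m handwheel 'ROWS' [OPENING] [FORCE]. ROWS is JSON, a list of rows, each a list of 4 numbers: the shift along the tool's x, y, z in mm, then the turn about the tool's z in degrees. A call has 1 to 20 rows; each row shifts and turns the commanded pose from where the row before left it, along the tool's axes as they then stand; what a row does not reach is not made up. A row lasts 1/8 s, in which the tool goes at most 62.5 mm and 10.7 degrees, less where a joint would pass 70% of its speed; a pose out of reach is approached as far as the arm can. A call with a gripper value outside its range is refused whole. OPENING is the opening, from -1 (shut) to 1 (fully open), set as the call begins (- or left out, the last holds). The fingers move at their own pace and stop on an object; FORCE is the grip in N (left out, the last holds). Time passes only in rows, so rows that do not move let the fingers close. It gives the time, the measured TCP pose, the force, the opening and the grip force at its end, in the units of the state.
- r.get_state(): the state, without advancing time (a new reading comes with each control period).
- cams.camera(name): name is "scene" or "top"; returns the picture (480x640x3 uint8, red, green, blue); there is no depth.
- cams.camera_model(name): a dict with "camera_matrix" (3x3 intrinsics, pixels), "D" ([k1, k2, p1, p2, k3] as OpenCV has them; the pictures are not rectified), "rvec" (rotation vector, rad) and "tvec" (3), from world to camera coordinates, as OpenCV has them. Camera axes: x right, y down, z forward; pixel columns grow to the right and rows downward; lengths in m; the calibration is good to about 2 mm. A picture is of the moment at which its call begins. camera_model takes no time and is no camera call.
- r.hand_in(): hands the job in; it is judged then, once.
Trained networks look in the newest picture that a camera, given by its name, has taken for a name from the list of things; names that differ only in an ending like _2 or _b are one class to them, and where a whole thing is asked for, a point or a joint stands for the part that bears it (a point fixed in the world has none). Each returns a list of dicts, best first, with "p" (0 to 1); they miss things now and then, are a little off and sometimes report something else, mostly with a low value. They report only what shows in the picture. A call takes as long as a camera call. They do not tell look-alikes from the thing itself.
- spotter.search_frame(name, camera): "position" ([column, row] in pixels, amid what is visible of it).
The state is a dict: "t": time; "qpos": joint angles; "qd": joint speeds; "joint_efforts": joint torques, N m; "eef_pos": TCP position; "eef_rot": TCP orientation; "contact_force": force on the tool from outside, world axes, zero at the start; "torque": the same for the moment, N m; "opening": opening from 0.0 (shut) to 1.0 (fully open); "grip_force": force on a finger pad.
Only numpy, scipy, OpenCV 4.12 (cv2) and the standard library are available. Lean on these libraries where they do the work, as an engineer would, in place of code of your own. Each camera call takes 0.05 s, during which the arm holds its last target. There are 200 camera calls.

## Task

Sort the three white pump gears by tooth count. Fit the 14-tooth one on the gear tester's empty post, feeling for the teeth without forcing them until it drops fully into mesh beside the master, then turn it so that the master rolls round by at least three teeth, and leave it there in mesh; lay the smaller gear flat in the tray's smaller pocket and the larger gear flat in the larger pocket, and leave everything else on the bench as it is.

Things in the scene. Friction and masses are not known exactly. Their poses are not given: they have to be found in the camera images.
- gear14_c (a point): The middle one in size of three white acetal spur gears: 14 teeth, lying flat, hub up, at any angle. Toothed disc 63 mm across the tips, 12 mm thick; above it a plain round hub 24 mm across, 26 mm tall; 38 mm high over all; 13 mm bore right through. This point: on the gear's axis, half-way up (19 mm above its underside); z along the axis, hub side up; x through the middle of a tooth. About 70 g.
- gear12_c (a point): The smallest of three white acetal spur gears: 12 teeth, lying flat, hub up, at any angle. Toothed disc 55 mm across the tips, 12 mm thick; above it a plain round hub 24 mm across, 26 mm tall; 38 mm high over all; 13 mm bore right through. This point: on the gear's axis, half-way up (19 mm above its underside); z along the axis, hub side up; x through the middle of a tooth. About 55 g.
- gear16_c (a point): The largest of three white acetal spur gears: 16 teeth, lying flat, hub up, at any angle. Toothed disc 71 mm across the tips, 12 mm thick; above it a plain round hub 24 mm across, 26 mm tall; 38 mm high over all; 13 mm bore right through. This point: on the gear's axis, half-way up (19 mm above its underside); z along the axis, hub side up; x through the middle of a tooth. About 85 g.
- tester: gear tester: green cast bed 200 x 110 mm, 20 mm high, fixed; origin at the centre of its underside, z up. It carries an empty steel post and, 60 mm from it, a steel master gear; low dial gauge and clamp at the post's end. The fixed 60 mm centre distance suits a 14-tooth gear; a 16-tooth one cannot go down and a 12-tooth one is slack.
- post_seat (a point): centre of the steel shoulder (26 mm across, 45 mm above the bench) at the foot of the tester's empty post, on which a gear's underside rests; its disc is then level with the master. The post is 11 mm across and 27 mm tall above the shoulder, its last 6 mm tapered. z up; the master's axis lies 60 mm away towards this point's -y.
- master_top (a point): centre of the master gear's upper face, 57 mm above the bench: 16 teeth, 71 mm across the tips, 12 mm thick. Turns either way without stops against 0.12 N m of drag and stays where left. A disc 48 mm across stands 4 mm above this face, a nut 20 mm across 15 mm above it. A gear whose teeth meet the master's end to end stays 12 mm above its seat.
- mark (a point): black dot on the disc on the master's spindle, 20 mm from its axis; turns with the master. The master is clamped on at any angle, so the dot does not tell where its teeth are. Three teeth of the master are 1.18 rad and move the dot 22 mm. In mesh (teeth 12.6 mm apart, 2.4 mm play) the master turns 14/16 as far as gear14, the other way.
- pocket_small (a point): sheet-steel sorting tray 105 x 200 mm, fixed on the bench, walls 22 mm high, two pockets side by side with a 4 mm divider. This point is the centre of the smaller pocket's floor, 4 mm above the bench; the pocket is 97 mm (this point's x) by 80 mm (y) inside.
- pocket_large (a point): centre of the floor of the same tray's larger pocket, 4 mm above the bench; 97 mm (x) by 108 mm (y) inside.
- bearing: ball bearing ring, 35 mm across, 11 mm high; not part of the job, to be left where it stands.
- vial: small amber jar with a white cap, 30 mm across, 50 mm high; not part of the job, to be left where it stands.
- collar: dark steel shaft collar, 28 mm across, 14 mm high; not part of the job, to be left where it stands.
- driver: black-handled screwdriver, 190 mm long, lying; not part of the job, to be left where it stands.
- multimeter: yellow hand multimeter, 180 x 84 x 36 mm, lying; not part of the job, to be left where it stands.
- beaker: glass beaker, 52 mm across, 70 mm high; not part of the job, to be left where it stands.
- gear14: the same gear as gear14_c, origin at the centre of its underside.
- gear12: the same gear as gear12_c, origin at the centre of its underside.
- gear16: the same gear as gear16_c, origin at the centre of its underside.
Things that resemble listed ones, but are neither listed nor needed, are in the scene too. What is shaped like the gear14 but blue or pink is not meant.

How it is judged:
On the way, in this order (a step that is already met when the one before it is completed fails the run):
1. the 14-tooth gear sits fully down on the post, in mesh with the master (horizontal distance between gear14_c and post_seat below 0.0035 m and z of gear14_c in the frame of post_seat between 0.016 and 0.022 m and angle between gear14_c's own z axis and vertical below 0.07 rad), for 0.2 s.
2. while it stays fully down, the master has rolled round by three teeth from its start (dot moved more than 19 mm) (all of step 1 and distance of mark from where it was at the start of the episode above 0.019 m), for 0.2 s.
At the end, for the whole second after the job is handed in: 14-tooth gear down on the tester's shoulder (within 3 mm), on the post (3.5 mm), level (4 degrees), in mesh with the master; 12-tooth gear flat on the floor of the smaller pocket, 16-tooth gear flat on that of the larger; all released and at rest (all of step 1 and linear speed of each of gear14, gear12, gear16 below 0.01 m/s and angular speed of each of gear14, gear12, gear16 below 0.1 rad/s and x of gear12_c in the frame of pocket_small between -0.024 and 0.024 m and y of gear12_c in the frame of pocket_small between -0.016 and 0.016 m and z of gear12_c in the frame of pocket_small between 0.015 and 0.023 m and angle between each of gear12_c, gear16_c's own z axis and vertical below 0.1 rad and x of gear16_c in the frame of pocket_large between -0.016 and 0.016 m and y of gear16_c in the frame of pocket_large between -0.021 and 0.021 m and z of gear16_c in the frame of pocket_large between 0.015 and 0.023 m); the robot touches nothing.
It fails at once if a thing that is not part of the job is moved by more than 25 mm (distance of any of bearing, vial, collar, driver, multimeter, beaker from where it was at the start of the episode above 0.025 m).
It fails at once if a gear is forced against the tester with more than 70 N (contact force between any of gear12, gear14, gear16 and tester above 70 N).
It also fails if it takes over 70 s, if anything falls off the work surface, if the arm or the gripper's body presses on something with over 40 N, if the wrist force passes 120 N, or if a joint passes its speed limit or range.

## Working session

There is one attempt and no reset: what is moved stays moved. The work goes in short steps, Python scripts to look and compute and a shell command to move; the robot and the scene stay as the last step left them, time stands still between calls to the robot, and variables do not carry over. Pictures are saved under pics/ and viewed, at most 10 in all, crops included, and the job is handed in when it is done.

```bash
mkdir -p pics; ls; cat > h.py <<'E'
import numpy as np, cv2
from workcell import r, cams, spotter
def ray(cam,uv,z):
    m=cams.camera_model(cam);K=np.array(m["camera_matrix"],float);D=np.array(m["D"],float)
    R=cv2.Rodrigues(np.array(m["rvec"],float))[0];t=np.array(m["tvec"],float).ravel()
    p=cv2.undistortPoints(np.array([[uv]],float),K,D)[0,0]
    d=R.T@np.array([p[0],p[1],1]);c=-R.T@t
    return c+d*(z-c[2])/d[2]
def proj(cam,P):
    m=cams.camera_model(cam)
    return cv2.projectPoints(np.atleast_2d(np.array(P,float)),np.array(m["rvec"],float),np.array(m["tvec"],float),np.array(m["camera_matrix"],float),np.array(m["D"],float))[0][:,0]
def snap(cam,fn):
    im=cams.camera(cam);cv2.imwrite(fn,im[:,:,::-1]);return im
E
python3 - <<'E'
from h import *
for c in("top","scene"):
    snap(c,f"pics/{c}0.png")
    m=cams.camera_model(c);R=cv2.Rodrigues(np.array(m["rvec"],float))[0];print(c,"cam at",(-R.T@np.array(m["tvec"]).ravel()).round(3),np.array(m["camera_matrix"])[0,0])
    for n,z in(("gear14",.02),("gear12",.02),("gear16",.02),("tester",.03),("post_seat",.045),("master_top",.06),("mark",.061),("pocket_small",.004),("pocket_large",.004)):
        print(n,[(np.round(d["position"]).tolist(),round(d["p"],2),ray(c,d["position"],z)[:2].round(3).tolist()) for d in spotter.search_frame(n,c)][:5])
print(r.get_state()); print(r.tcp_to_tips)
E
```

```text
pics
top cam at [ 3.590e-01 -1.000e-03  1.145e+00] 451.2644287225411
gear14 [([206.0, 300.0], 0.91, [0.424, 0.268]), ([319.0, 290.0], 0.9, [0.441, -0.012]), ([419.0, 288.0], 0.72, [0.439, -0.263]), ([335.0, 334.0], 0.68, [0.333, -0.049]), ([287.0, 328.0], 0.68, [0.35, 0.069])]
gear12 [([206.0, 300.0], 0.91, [0.424, 0.268]), ([319.0, 290.0], 0.9, [0.441, -0.012]), ([419.0, 288.0], 0.72, [0.439, -0.263]), ([335.0, 334.0], 0.68, [0.333, -0.049]), ([287.0, 328.0], 0.68, [0.35, 0.069])]
gear16 [([206.0, 300.0], 0.91, [0.424, 0.268]), ([319.0, 290.0], 0.9, [0.441, -0.012]), ([419.0, 288.0], 0.72, [0.439, -0.263]), ([335.0, 334.0], 0.68, [0.333, -0.049]), ([287.0, 328.0], 0.68, [0.35, 0.069])]
tester []
post_seat [([382.0, 233.0], 0.95, [0.578, -0.173])]
master_top [([385.0, 229.0], 0.63, [0.585, -0.178])]
mark [([396.0, 231.0], 0.74, [0.578, -0.205]), ([251.0, 237.0], 0.37, [0.571, 0.15])]
pocket_small [([249.0, 238.0], 0.95, [0.583, 0.164])]
pocket_large [([251.0, 233.0], 0.79, [0.593, 0.159])]
scene cam at [ 1.199 -0.34   1.01 ] 584.7275195622357
gear14 [([285.0, 228.0], 0.96, [0.446, -0
[... 1019 characters left out ...]
.50750546, -0.23765416,  1.50019664,  0.12572303,
        1.1488731 , -0.1548181 ]), 'qd': array([-3.19946523e-04,  1.44855684e-03, -4.13205679e-04,  9.17984168e-04,
       -3.01383555e-04, -1.95355396e-05,  6.45016239e-04]), 'joint_efforts': array([-8.94807617e-04, -6.20377207e+01, -2.18557589e+00, -2.49963784e+01,
        1.38116206e-02,  2.45449257e-03,  8.18772037e-06]), 'eef_pos': array([0.27059232, 0.5633883 , 0.24227462]), 'eef_rot': array([ 2.22005858e-01,  9.75045332e-01,  2.77393630e-06, -9.72827742e-06]), 'contact_force': array([-0.24956885, -0.80901074, -0.37578076]), 'torque': array([-0.02926758, -0.03795791, -0.01257607]), 'grip_force': 0.0, 'opening': 0.9974745368604969}
0.011
```

```bash
python3 - <<'E'
import cv2
a=cv2.imread("pics/top0.png")[200:350,180:460]
cv2.imwrite("pics/c1.png",cv2.resize(a,(800,428),interpolation=cv2.INTER_CUBIC))
E
```

```text
(no output)
```

View pics/c1.png

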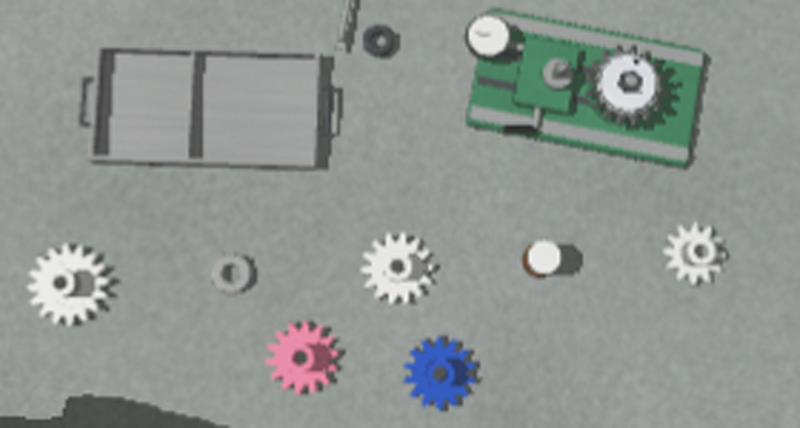

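View pics/scene0.png

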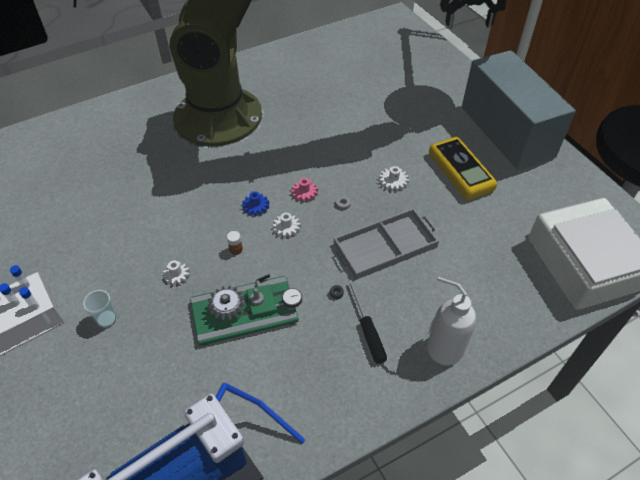

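```bash
cat > fit.py <<'E'
from h import *
from scipy.optimize import minimize
a=np.linspace(0,2*np.pi,48,endpoint=False)
def circ(R,z): return np.c_[R*np.cos(a),R*np.sin(a),0*a+z]
S=8
def hullmask(pts,x0,y0,n):
    m=np.zeros((n*S,n*S),np.uint8);q=((pts-[x0-.5,y0-.5])*S).astype(np.int32)
    cv2.fillConvexPoly(m,cv2.convexHull(q),1);return m
def gear(im,cam,guess,Rt,z0=0,thr=175,n=60,verb=0):
    c=proj(cam,[*guess,z0+.015])[0];x0,y0=(c-n/2).astype(int)
    g=cv2.resize(im[y0:y0+n,x0:x0+n].min(2),None,fx=S,fy=S,interpolation=cv2.INTER_LINEAR)
    k,l,st,_=cv2.connectedComponentsWithStats((g>thr).astype(np.uint8))
    q=(c-[x0,y0])*S
    best=max(range(1,k),key=lambda i:st[i,4])
    ys,xs=np.where(l==best);pts=np.c_[xs,ys]/S+[x0-.5,y0-.5]
    M=hullmask(pts,x0,y0,n)
    def cost(p):
        P=np.r_[circ(Rt,z0),circ(Rt,z0+.012),circ(.012,z0+.038)]+[p[0],p[1],0]
        return (hullmask(proj(cam,P),x0,y0,n)!=M).sum()
    s=minimize(cost,guess,method="Nelder-Mead",options=dict(initial_simplex=np.array(guess)+[[0,0],[.006,0],[0,.006]],xatol=1e-4))
    return s.x.round(4),s.fun/M.sum()
E
python3 - <<'E'
from fit import *
im={c:cv2.imread(f"pics/{c}0.png")[:,:,::-1] for c in("top","scene")}
for c in im:
    for nm,g in(("16?",(.424,.268)),("14?",(.440,-.012)),("12?",(.439,-.270))):
        for Rt in(.0275,.0315,.0355):
            print(c,nm,Rt,*gear(im[c],c,g,Rt-.0005))
b=[]
for c,(x,y),n in(("top",(388,228),50),("scene",(246,303),80)):
    b.append(cv2.resize(im[c][y-n//2:y+n//2,x-n//2:x+n//2,::-1],(400,400),interpolation=cv2.INTER_CUBIC))
cv2.imwrite("pics/c2.png",np.hstack(b))
E
```

```text
top 16? 0.0275 [0.421  0.2785] 0.36476819197269006
top 16? 0.0315 [0.425  0.2803] 0.1726448957052135
top 16? 0.0355 [0.4276 0.2786] 0.04972514370340621
top 14? 0.0275 [ 0.434  -0.0119] 0.23866204130995194
top 14? 0.0315 [ 0.4335 -0.0109] 0.028643264059068776
top 14? 0.0355 [ 0.4354 -0.0113] 0.26685974348365743
top 12? 0.0275 [ 0.4391 -0.2747] 0.17669172932330826
top 12? 0.0315 [ 0.4421 -0.2735] 0.5325814536340853
top 12? 0.0355 [ 0.4463 -0.2745] 0.9352226720647774
scene 16? 0.0275 [0.4241 0.2828] 0.2329561265188758
scene 16? 0.0315 [0.4185 0.2834] 0.4755124756516093
scene 16? 0.0355 [0.415 0.286] 0.772980243020128
scene 14? 0.0275 [ 0.4257 -0.0067] 0.2569039777045858
scene 14? 0.0315 [ 0.4205 -0.006 ] 0.5362300481378262
scene 14? 0.0355 [ 0.4216 -0.0006] 0.8775441263406807
scene 12? 0.0275 [ 0.4286 -0.2705] 2.0436736161035225
scene 12? 0.0315 [ 0.4308 -0.2625] 2.776509705248023
scene 12? 0.0355 [ 0.4197 -0.2674] 3.6410855499640546
```

View pics/c2.png

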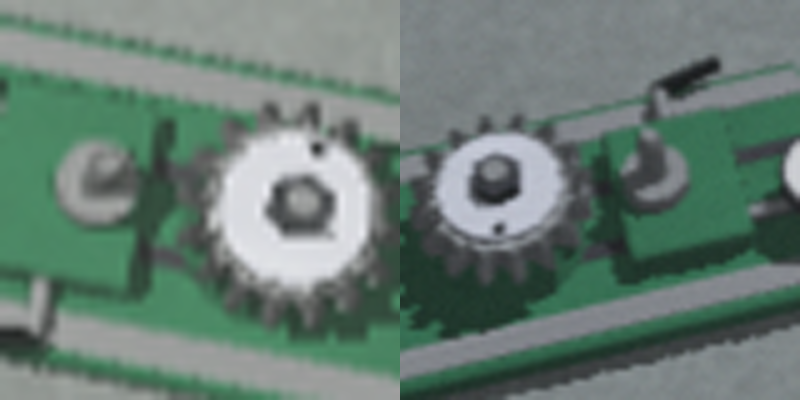

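```bash
cat >> fit.py <<'E'
def disc(im,cam,guess,Rd,z,thr=170,n=30):
    c=proj(cam,[*guess,z])[0];x0,y0=(c-n/2).astype(int)
    g=cv2.resize(im[y0:y0+n,x0:x0+n].min(2),None,fx=S,fy=S,interpolation=cv2.INTER_LINEAR)
    k,l,st,_=cv2.connectedComponentsWithStats((g>thr).astype(np.uint8))
    best=max(range(1,k),key=lambda i:st[i,4])
    ys,xs=np.where(l==best);M=hullmask(np.c_[xs,ys]/S+[x0-.5,y0-.5],x0,y0,n)
    cost=lambda p:(hullmask(proj(cam,circ(Rd,z)+[p[0],p[1],0]),x0,y0,n)!=M).sum()
    s=minimize(cost,guess,method="Nelder-Mead",options=dict(initial_simplex=np.array(guess)+[[0,0],[.006,0],[0,.006]],xatol=1e-4))
    return s.x.round(4),s.fun/M.sum()
E
python3 - <<'E'
from fit import *
im={c:cv2.imread(f"pics/{c}0.png")[:,:,::-1] for c in("top","scene")}
for nm,g,Rt in(("16",(.427,.279),.035),("14",(.434,-.011),.031),("12",(.439,-.274),.027)):
    print(nm,[gear(im[c],c,g,Rt,thr=t,n=n) for c,t,n in(("top",175,60),("scene",145,50),("scene",155,50))])
for c,uv,us in(("top",(399.4,228.4),(374.8,225.6)),("scene",(225.4,299.8),(256.6,297.7))):
    g=ray(c,uv,.061)[:2];s=ray(c,us,.045)[:2]
    print(c,"disc",g,[disc(im[c],c,g,.024,.061,thr=t) for t in(160,180)],"shoulder",s,np.linalg.norm(g-s))
# tray corners from the c1 crop, rims z .022
f=lambda u,v:((u+.5)/2.857-.5+180,(v+.5)/2.857-.5+200)
for n,uv in(("TL",(102,50)),("TR",(332,56)),("BR",(328,168)),("BL",(93,162)),("divTop",(198,54)),("divBot",(195,158))): print(n,ray("top",f(*uv),.022).round(3))
for n,uv in(("testTL",(492,10)),("testTR",(708,50)),("testBR",(690,167)),("testBL",(469,125))): print(n,ray("top",f(*uv),.02).round(3))
E
```

```text
16 [(array([0.4276, 0.2789]), np.float64(0.05000125505158262)), (array([0.4171, 0.2843]), np.float64(0.18429581159912342)), (array([0.4159, 0.2848]), np.float64(0.23436341958560242))]
14 [(array([ 0.4337, -0.0108]), np.float64(0.028547786512205214)), (array([ 0.4231, -0.0073]), np.float64(0.194617248379281)), (array([ 0.4227, -0.0064]), np.float64(0.24603065973172736))]
12 [(array([ 0.4392, -0.2755]), np.float64(0.1774628879892038)), (array([ 0.431 , -0.2687]), np.float64(0.38239726306357674)), (array([ 0.4309, -0.2683]), np.float64(0.44047416723317473))]
top disc [ 0.5841351 -0.2146091] [(array([ 0.5837, -0.2139]), np.float64(0.053313756265505545)), (array([ 0.5837, -0.2142]), np.float64(0.03831877729257642))] shoulder [ 0.59623124 -0.15640111] 0.05945154606340385
scene disc [ 0.58248969 -0.21402425] [(array([ 0.5816, -0.2135]), np.float64(0.0719294003868472)), (array([ 0.5803, -0.2135]), np.float64(0.18219019660172583))] shoulder [ 0.59683557 -0.15620579] 0.05957162458629672
TL [0.634 0.246 0.022]
TR [0.623 0.041 0.022]
BR [0.522 0.047 0.022]
BL [0.533 0.253 0.022]
divTop [0.628 0.161 0.022]
divBot [0.534 0.163 0.022]
testTL [ 0.662 -0.104  0.02 ]
testTR [ 0.62  -0.297  0.02 ]
testBR [ 0.514 -0.274  0.02 ]
testBL [ 0.558 -0.079  0.02 ]
```

```bash
python3 -m handwheel '[[0,0,0,10.6],[0,0,0,10.6],[0,0,0,10.6],[0,0,0,10.6],[0,0,0,10.6],[0,0,0,10.6],[0,0,0,0.75]]' ; python3 - <<'E'
from h import *
f=lambda u,v:((u+.5)/2.857-.5+180,(v+.5)/2.857-.5+200)
for n,uv in(("14",(397,266)),("12",(701,252)),("16",(60,283))): print(n,ray("top",f(*uv),.038).round(4))
s=r.get_state();print(s["eef_pos"],s["eef_rot"])
E
```

```text
t: 1.88
eef_pos: [0.2704, 0.5635, 0.2423]
eef_rot: [0.707, 0.707, 0.0, 0.0]
contact_force: [0.7, 0.3, 0.5]
opening: 1.001
grip_force: 0.0
14 [ 0.4336 -0.0113  0.038 ]
12 [ 0.4377 -0.2738  0.038 ]
16 [0.4271 0.2766 0.038 ]
[0.27041033 0.56346998 0.24228172] [7.06856284e-01 7.07357180e-01 3.65571280e-05 1.11396527e-04]
```

```bash
python3 -m handwheel '[[-47.9,13.6,5,0],[-47.9,13.6,5,0],[-47.9,13.6,5,0],[-47.9,13.6,5,0],[-47.9,13.6,5,0],[-47.9,13.6,5,0],[-47.9,13.6,5,0],[-47.9,13.6,5,0],[-47.9,13.6,5,0],[-47.9,13.6,5,0],[-47.9,13.6,5,0],[-47.9,13.6,5,0],[0,0,0,0],[0,0,0,0]]'
```

```text
t: 3.62
eef_pos: [0.4337, -0.0111, 0.1823]
eef_rot: [0.706, 0.708, 0.0, -0.0]
contact_force: [-0.3, 0.4, -0.2]
opening: 1.001
grip_force: 0.0
```

```bash
python3 -m handwheel '[[0,0,40,0],[0,0,40,0],[0,0,40,0],[0,0,30,0],[0,0,4.3,0],[0,0,0,0]]' && python3 -m handwheel '[[0,0,0,0],[0,0,0,0],[0,0,0,0],[0,0,0,0],[0,0,0,0],[0,0,0,0]]' -1 20
```

```text
t: 4.38
eef_pos: [0.4339, -0.0106, 0.0285]
eef_rot: [0.706, 0.708, 0.0, -0.0]
contact_force: [0.2, 0.7, 0.1]
opening: 0.998
grip_force: 0.0
t: 5.12
eef_pos: [0.4339, -0.0114, 0.0285]
eef_rot: [0.707, 0.707, 0.0, 0.0]
contact_force: [-0.8, 0.0, 7.9]
opening: 0.268
grip_force: 20.7
```

```bash
python3 -m handwheel '[[0,0,0,0],[0,0,0,0],[0,0,0,-10.6],[0,0,0,-10.6],[0,0,0,-10.6],[0,0,0,-10.6],[0,0,0,-10.6],[0,0,0,-10.6],[0,0,0,-10.6],[0,0,0,-10.6],[0,0,0,-5.2],[0,0,0,0]]' -0.1 && python3 -m handwheel '[[0,0,0,0],[0,0,0,0],[0,0,0,0],[0,0,0,0],[0,0,0,0]]' -1 40
```

```text
t: 6.62
eef_pos: [0.4337, -0.0116, 0.0279]
eef_rot: [0.001, 1.0, 0.0, -0.0]
contact_force: [-1.1, -0.4, 0.1]
opening: 0.446
grip_force: 0.0
t: 7.25
eef_pos: [0.4337, -0.0116, 0.0281]
eef_rot: [0.0, 1.0, -0.0, 0.0]
contact_force: [-0.9, -0.7, 5.6]
opening: 0.257
grip_force: 39.6
```

```bash
python3 -m handwheel '[[0,0,-40,0],[0,0,-40,0],[0,0,-40,0],[-32.5,-28.9,0,0],[-32.5,-28.9,0,0],[-32.5,-28.9,0,0],[-32.5,-28.9,0,0],[-32.3,-28.8,0,0],[0,0,0,-10],[0,0,0,-10],[0,0,0,-10],[0,0,0,0],[0,0,0,0]]' ; python3 - <<'E'
from h import *
s=r.get_state();print(s["qpos"].round(2),s["eef_pos"],s["contact_force"])
b=[]
for c,n in(("top",50),("scene",80)):
    im=snap(c,f"pics/{c}1.png");x,y=proj(c,[.596,-.156,.08])[0].astype(int)
    b.append(cv2.resize(im[y-n//2:y+n//2,x-n//2:x+n//2,::-1],(400,400),interpolation=cv2.INTER_CUBIC))
cv2.imwrite("pics/c3.png",np.hstack(b))
E
```

```text
t: 8.88
eef_pos: [0.5959, -0.1559, 0.1477]
eef_rot: [-0.257, 0.966, 0.0, -0.0]
contact_force: [0.1, 0.7, -0.7]
opening: 0.26
grip_force: 39.7
[ 0.54  0.62 -0.53  1.65  0.36  0.98  1.97] [ 0.59586224 -0.1558754   0.14766539] [ 0.05681303  0.74422477 -0.70068145]
```

View pics/c3.png

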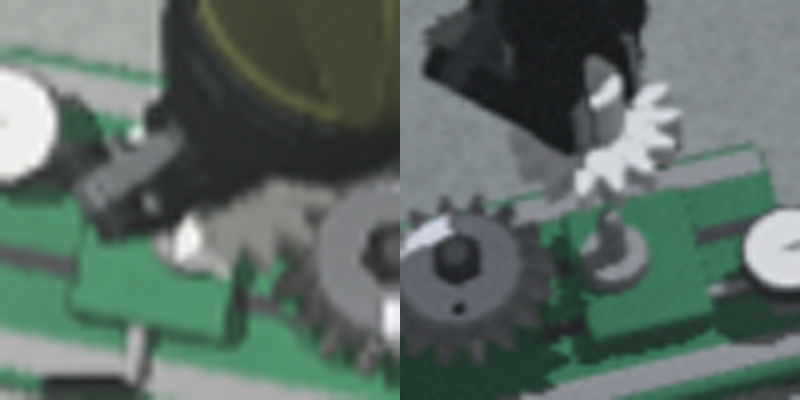

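```bash
python3 -m handwheel '[[0,0,6,10.7],[0,0,6,10.7],[0,0,6,10.7],[0,0,6,10.7],[0,0,6,10.7],[0,0,6,10.7],[0,0,6,10.7],[0,0,0,0],[0,0,0,0]]' && python3 -m handwheel '[[0,0,3,0],[0,0,3,0],[0,0,0,0]]' - 30
```

```text
t: 10.1
eef_pos: [0.5962, -0.1557, 0.1063]
eef_rot: [0.38, 0.925, -0.0, 0.0]
contact_force: [-0.1, 0.4, -0.7]
opening: 0.257
grip_force: 39.7
t: 10.48
eef_pos: [0.5958, -0.156, 0.0997]
eef_rot: [0.382, 0.924, -0.0, -0.0]
contact_force: [-0.3, 1.1, -1.8]
opening: 0.264
grip_force: 39.7
```

```bash
python3 -m handwheel '[[0,0,2,0],[0,0,0,0]]'; python3 -m handwheel '[[0,0,2,0],[0,0,0,0]]'
```

```text
t: 10.72
eef_pos: [0.5959, -0.1559, 0.0978]
eef_rot: [0.382, 0.924, -0.0, -0.0]
contact_force: [-0.4, 0.2, -0.5]
opening: 0.261
grip_force: 39.7
t: 10.98
eef_pos: [0.5959, -0.1559, 0.0958]
eef_rot: [0.382, 0.924, -0.0, -0.0]
contact_force: [0.1, 0.4, -0.3]
opening: 0.256
grip_force: 39.7
```

```bash
python3 -m handwheel '[[0,0,2,0],[0,0,2,0],[0,0,0,0]]'; python3 -m handwheel '[[0,0,2,0],[0,0,2,0],[0,0,0,0]]'
```

```text
t: 11.35
eef_pos: [0.5959, -0.1559, 0.0917]
eef_rot: [0.382, 0.924, -0.0, -0.0]
contact_force: [0.3, 1.5, -0.4]
opening: 0.264
grip_force: 39.7
t: 11.72
eef_pos: [0.5959, -0.1559, 0.0877]
eef_rot: [0.382, 0.924, -0.0, -0.0]
contact_force: [-1.1, -0.3, -0.7]
opening: 0.259
grip_force: 39.7
```

```bash
python3 -m handwheel '[[0,0,1.5,0],[0,0,0,0]]'; python3 -m handwheel '[[0,0,1.5,0],[0,0,0,0]]'
```

```text
t: 11.98
eef_pos: [0.596, -0.1559, 0.0864]
eef_rot: [0.382, 0.924, -0.0, -0.0]
contact_force: [0.7, 0.5, -0.6]
opening: 0.263
grip_force: 39.7
t: 12.22
eef_pos: [0.5961, -0.1559, 0.0851]
eef_rot: [0.382, 0.924, -0.0, 0.0]
contact_force: [0.4, 0.1, -0.8]
opening: 0.258
grip_force: 39.8
```

```bash
python3 -m handwheel '[[0,0,1,0],[0,0,0,0]]'; python3 -m handwheel '[[0,0,0.7,0],[0,0,0,0]]'
```

```text
t: 12.48
eef_pos: [0.5962, -0.1558, 0.0847]
eef_rot: [0.382, 0.924, 0.0, 0.0]
contact_force: [-2.4, 1.2, 6.2]
opening: 0.259
grip_force: 40.4
t: 12.72
eef_pos: [0.5962, -0.1557, 0.0844]
eef_rot: [0.382, 0.924, 0.0, 0.0]
contact_force: [-2.3, 1.6, 9.5]
opening: 0.261
grip_force: 40.8
```

```bash
python3 -m handwheel '[[0,0,0,3],[0,0,0,0]]'; python3 -m handwheel '[[0,0,0,3],[0,0,0,0]]';  python3 -m handwheel '[[0,0,0,3],[0,0,0,0]]'
```

```text
t: 12.98
eef_pos: [0.5971, -0.1559, 0.0845]
eef_rot: [0.406, 0.914, 0.0, 0.001]
contact_force: [-0.1, 0.8, 7.2]
opening: 0.259
grip_force: 40.6
t: 13.22
eef_pos: [0.597, -0.1561, 0.0844]
eef_rot: [0.43, 0.903, 0.0, 0.001]
contact_force: [0.3, 0.8, 6.1]
opening: 0.263
grip_force: 40.4
t: 13.48
eef_pos: [0.596, -0.1559, 0.0833]
eef_rot: [0.453, 0.891, -0.0, 0.0]
contact_force: [-0.2, 0.2, -0.4]
opening: 0.258
grip_force: 39.6
```

```bash
python3 -m handwheel '[[0,0,1,0],[0,0,0,0]]'; python3 -m handwheel '[[0,0,1.5,0],[0,0,0,0]]'
```

```text
t: 13.72
eef_pos: [0.5958, -0.1558, 0.0819]
eef_rot: [0.453, 0.892, -0.0, -0.0]
contact_force: [-0.1, -0.1, -1.4]
opening: 0.265
grip_force: 39.7
t: 13.98
eef_pos: [0.5959, -0.1559, 0.0806]
eef_rot: [0.453, 0.891, -0.0, -0.0]
contact_force: [-0.2, 0.4, -1.6]
opening: 0.257
grip_force: 39.7
```

```bash
python3 -m handwheel '[[0,0,2,0],[0,0,2,0],[0,0,0,0]]'; python3 -m handwheel '[[0,0,1.5,0],[0,0,0,0]]'
```

```text
t: 14.35
eef_pos: [0.5959, -0.1559, 0.0765]
eef_rot: [0.453, 0.891, -0.0, -0.0]
contact_force: [-0.9, -0.3, -0.9]
opening: 0.257
grip_force: 39.7
t: 14.6
eef_pos: [0.596, -0.1559, 0.0752]
eef_rot: [0.453, 0.891, -0.0, -0.0]
contact_force: [0.2, 0.3, -0.5]
opening: 0.26
grip_force: 39.7
```

```bash
python3 -m handwheel '[[0,0,1,0],[0,0,0,0]]'; python3 -m handwheel '[[0,0,1,0],[0,0,0,0]]'
```

```text
t: 14.85
eef_pos: [0.596, -0.1559, 0.0742]
eef_rot: [0.453, 0.891, -0.0, -0.0]
contact_force: [-0.3, -0.5, -0.5]
opening: 0.262
grip_force: 39.7
t: 15.1
eef_pos: [0.596, -0.1559, 0.0732]
eef_rot: [0.453, 0.891, -0.0, -0.0]
contact_force: [0.8, 0.4, -0.1]
opening: 0.261
grip_force: 39.7
```

```bash
python3 -m handwheel '[[0,0,1,0],[0,0,0,0]]'; python3 -m handwheel '[[0,0,0.5,0],[0,0,0,0],[0,0,0,0]]'
```

```text
t: 15.35
eef_pos: [0.5961, -0.1559, 0.0732]
eef_rot: [0.453, 0.891, 0.0, 0.0]
contact_force: [-2.5, 0.0, 7.2]
opening: 0.258
grip_force: 40.5
t: 15.72
eef_pos: [0.5961, -0.1559, 0.0731]
eef_rot: [0.453, 0.891, 0.0, 0.0]
contact_force: [-4.3, 1.3, 11.0]
opening: 0.256
grip_force: 40.9
```

```bash
python3 -m handwheel '[[0,0,-1,0],[0,0,0,0]]' -1 80 ; python3 -m handwheel '[[0,0,0,7],[0,0,0,7],[0,0,0,7],[0,0,0,0]]'
```

```text
t: 15.98
eef_pos: [0.5962, -0.156, 0.0733]
eef_rot: [0.453, 0.891, 0.0, 0.0]
contact_force: [-1.4, 0.7, 6.0]
opening: 0.245
grip_force: 78.9
t: 16.48
eef_pos: [0.5973, -0.1559, 0.0734]
eef_rot: [0.608, 0.794, 0.0, 0.001]
contact_force: [2.3, -0.3, 4.3]
opening: 0.245
grip_force: 78.8
```

```bash
python3 -m handwheel '[[0,0,0,7],[0,0,0,7],[0,0,0,7],[0,0,0,7],[0,0,0,7],[0,0,0,7],[0,0,0,7],[0,0,0,7],[0,0,0,7],[0,0,0,7],[0,0,0,0],[0,0,0,0]]'; python3 - <<'E'
from h import *
for c in("top","scene"):
    im=snap(c,f"pics/{c}2.png");print([(d["position"],d["p"],ray(c,d["position"],.061).round(3)) for d in spotter.search_frame("mark",c)])
x,y=234,290
cv2.imwrite("pics/c4.png",cv2.resize(im[y-40:y+40,x-40:x+40,::-1],(500,500),interpolation=cv2.INTER_CUBIC))
E
```

```text
t: 17.98
eef_pos: [0.5974, -0.1557, 0.0734]
eef_rot: [0.953, 0.304, 0.001, 0.001]
contact_force: [3.4, 0.6, 4.6]
opening: 0.248
grip_force: 78.9
[]
[([226.4, 304.0], 0.7, array([ 0.592, -0.216,  0.061]))]
```

View pics/c4.png

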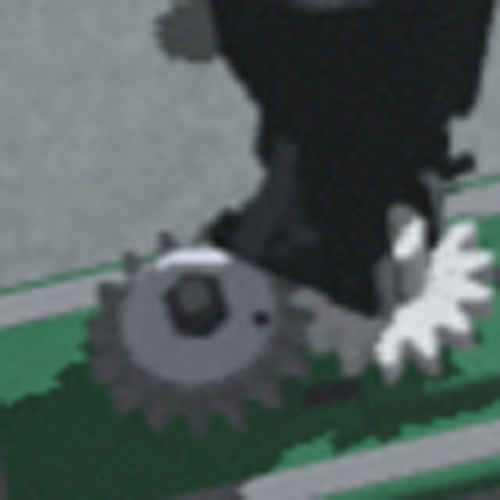

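```bash
python3 -m handwheel '[[0,0,0,0],[0,0,0,0],[0,0,0,0]]' -0.15 ; python3 -m handwheel '[[0,0,-10,0],[0,0,-40,0],[0,0,-40,0],[0,0,0,0]]'; python3 - <<'E'
from h import *
s=r.get_state();print(s["qpos"].round(2),s["eef_pos"],s["eef_rot"])
x,y,z,w=s["eef_rot"];print("y-axis angle",np.degrees(np.arctan2(1-2*(x*x+z*z),2*(x*y-z*w))))
E
```

```text
t: 18.55
eef_pos: [0.5954, -0.1559, 0.0723]
eef_rot: [0.953, 0.302, -0.001, -0.0]
contact_force: [0.4, -0.2, -0.4]
opening: 0.429
grip_force: 0.0
t: 19.05
eef_pos: [0.5977, -0.157, 0.1668]
eef_rot: [0.953, 0.301, 0.003, 0.002]
contact_force: [-0.2, -0.2, 0.7]
opening: 0.426
grip_force: 0.0
[-0.03  0.59  0.41  1.64 -0.27  0.97 -0.49] [ 0.59774014 -0.15695649  0.16681366] [0.95349028 0.30140538 0.00278378 0.00182707]
y-axis angle -54.91635512962131
```

```bash
python3 -m handwheel '[[0,0,0,-10.7],[0,0,0,-10.7],[0,0,0,-10.7],[0,0,0,-10.7],[0,0,0,-10.7],[0,0,0,-1.4],[-29.5,-39.3,0,0],[-29.5,-39.3,0,0],[-29.5,-39.3,0,0],[-29.5,-39.3,0,0],[0,0,0,0],[0,0,0,0]]' 1; python3 - <<'E'
from fit import *
im=snap("top","pics/top3.png"); sc=snap("scene","pics/scene3.png")
d=spotter.search_frame("mark","scene");print([(k["position"],k["p"],ray("scene",k["position"],.061).round(4)) for k in d])
print("start dot",ray("scene",(225.6,308.3),.061), "now",ray("scene",(235.8,300.9),.061))
m,n=sc[264:334,190:290],im[200:250,350:420]
cv2.imwrite("pics/c5.png",np.hstack([cv2.resize(q[:,:,::-1],(400,280),interpolation=cv2.INTER_CUBIC) for q in(m,n)]))
E
```

```text
t: 20.55
eef_pos: [0.4393, -0.2735, 0.1628]
eef_rot: [0.708, 0.706, 0.0, 0.0]
contact_force: [1.6, 1.0, 0.1]
opening: 1.002
grip_force: 0.0
[([225.0, 301.3], 0.75, array([ 0.5853, -0.216 ,  0.061 ]))]
start dot [ 0.60030103 -0.22116296  0.061     ] now [ 0.59434057 -0.19741061  0.061     ]
```

View pics/c5.png

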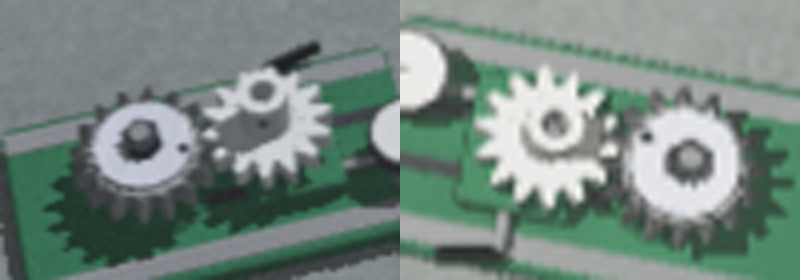

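```bash
python3 -m handwheel '[[0,0,45,0],[0,0,45,0],[0,0,40,0],[0,0,4.5,0],[0,0,0,0]]' && python3 -m handwheel '[[0,0,0,0],[0,0,0,0],[0,0,0,0],[0,0,0,0],[0,0,0,0],[0,0,0,0]]' -1 40 && python3 -m handwheel '[[0,0,-50,0],[0,0,-50,0],[0,0,0,0]]'
```

```text
t: 21.32
eef_pos: [0.4395, -0.2737, 0.0288]
eef_rot: [0.707, 0.707, 0.0, 0.0]
contact_force: [0.5, -0.2, 0.3]
opening: 0.999
grip_force: 0.0
t: 22.08
eef_pos: [0.4391, -0.2741, 0.029]
eef_rot: [0.707, 0.707, 0.0, 0.0]
contact_force: [-1.2, 1.5, 7.0]
opening: 0.263
grip_force: 39.0
t: 22.45
eef_pos: [0.4406, -0.2752, 0.1318]
eef_rot: [0.707, 0.707, 0.001, 0.003]
contact_force: [0.0, -0.1, -1.2]
opening: 0.258
grip_force: 39.7
```

```bash
python3 -m handwheel '[[47.7,14.2,0,0],[47.7,14.2,0,0],[47.7,14.2,0,0],[47.7,14.2,0,0],[47.7,14.2,0,0],[47.7,14.2,0,0],[47.7,14.2,0,0],[47.7,14.2,0,0],[47.7,14.2,0,0],[47.7,14.2,0,0],[0,0,0,0],[0,0,0,0]]' && python3 -m handwheel '[[0,0,40,0],[0,0,35,0],[0,0,15,0],[0,0,3,0],[0,0,0,0]]'
```

```text
t: 23.95
eef_pos: [0.5801, 0.2023, 0.127]
eef_rot: [0.707, 0.707, -0.001, -0.0]
contact_force: [0.0, 0.3, -1.2]
opening: 0.268
grip_force: 39.7
t: 24.58
eef_pos: [0.5816, 0.2028, 0.0362]
eef_rot: [0.707, 0.707, 0.001, 0.0]
contact_force: [0.8, -0.1, -0.5]
opening: 0.257
grip_force: 39.7
```

```bash
python3 -m handwheel '[[0,0,2,0],[0,0,1,0],[0,0,0,0],[0,0,0,0]]' && python3 -m handwheel '[[0,0,0,0],[0,0,0,0],[0,0,0,0]]' -0.15 && python3 -m handwheel '[[0,0,-10,0],[0,0,-45,0],[0,0,-45,0],[18.7,-38.3,0,0],[18.7,-38.3,0,0],[18.7,-38.3,0,0],[18.7,-38.3,0,0],[0,0,0,0],[0,0,0,0]]' 0.2
```

```text
t: 25.08
eef_pos: [0.5813, 0.2033, 0.0331]
eef_rot: [0.707, 0.707, 0.001, 0.0]
contact_force: [-1.3, -0.9, 6.2]
opening: 0.264
grip_force: 40.3
t: 25.45
eef_pos: [0.5808, 0.2031, 0.0321]
eef_rot: [0.707, 0.707, -0.0, -0.0]
contact_force: [0.1, 0.3, 0.4]
opening: 0.422
grip_force: 0.0
t: 26.58
eef_pos: [0.4285, 0.2779, 0.133]
eef_rot: [0.707, 0.707, 0.001, 0.0]
contact_force: [0.6, 0.1, -1.0]
opening: 0.599
grip_force: 0.0
```

```bash
python3 -m handwheel '[[0,0,45,0],[0,0,40,0],[0,0,16,0],[0,0,3,0],[0,0,0,0]]' && python3 -m handwheel '[[0,0,0,0],[0,0,0,0],[0,0,0,0],[0,0,0,0],[0,0,0,0]]' -1 40 && python3 -m handwheel '[[0,0,-50,0],[0,0,-50,0],[-34.6,29.7,0,0],[-34.6,29.7,0,0],[-34.6,29.7,0,0],[-34.6,29.7,0,0],[-34.6,29.7,0,0],[0,0,0,0],[0,0,0,0]]'
```

```text
t: 27.2
eef_pos: [0.4287, 0.2776, 0.0287]
eef_rot: [0.708, 0.707, 0.0, 0.0]
contact_force: [0.3, 0.1, -0.1]
opening: 0.604
grip_force: 0.0
t: 27.82
eef_pos: [0.4282, 0.2781, 0.0293]
eef_rot: [0.707, 0.707, 0.001, 0.0]
contact_force: [0.3, -0.7, 5.5]
opening: 0.265
grip_force: 39.2
t: 28.95
eef_pos: [0.5757, 0.1052, 0.1283]
eef_rot: [0.707, 0.707, -0.0, -0.0]
contact_force: [0.0, 0.0, -0.6]
opening: 0.258
grip_force: 39.7
```

```bash
python3 -m handwheel '[[0,0,40,0],[0,0,35,0],[0,0,15,0],[0,0,3,0],[0,0,2,0],[0,0,0,0]]' && python3 -m handwheel '[[0,0,0.5,0],[0,0,0,0]]'
```

```text
t: 29.7
eef_pos: [0.5768, 0.1051, 0.0343]
eef_rot: [0.707, 0.707, 0.001, 0.0]
contact_force: [0.1, -0.4, -0.0]
opening: 0.261
grip_force: 39.7
t: 29.95
eef_pos: [0.5765, 0.1049, 0.0334]
eef_rot: [0.707, 0.707, 0.0, 0.0]
contact_force: [-0.2, -0.1, 2.5]
opening: 0.263
grip_force: 40.0
```

Touching the floor; release, retreat toward the base side and look.

```bash
python3 -m handwheel '[[0,0,0,0],[0,0,0,0],[0,0,0,0]]' -0.15 && python3 -m handwheel '[[0,0,-10,0],[0,0,-45,0],[0,0,-45,0],[0,0,-40,0],[0,-40,0,0],[0,-40,0,0],[0,-40,0,0],[0,0,0,0],[0,0,0,0],[0,0,0,0]]'; python3 - <<'E'
from h import *
im=snap("top","pics/top4.png"); sc=snap("scene","pics/scene4.png")
cv2.imwrite("pics/c6.png",np.hstack([cv2.resize(im[190:310,180:460,::-1],(400,171)),cv2.resize(sc[150:320,160:440,::-1],(400,243))[:171]]))
a=cv2.resize(sc[160:340,160:460,::-1],(750,450),interpolation=cv2.INTER_CUBIC);cv2.imwrite("pics/c6.png",a)
f=[]
for c,z in(("top",.042),("scene",.042)):
    for d in spotter.search_frame("gear12",c): print(c,np.round(d["position"]),round(d["p"],2),ray(c,d["position"],.02)[:2].round(3))
E
```

```text
t: 30.32
eef_pos: [0.5762, 0.1049, 0.0327]
eef_rot: [0.707, 0.707, -0.0, -0.0]
contact_force: [-0.6, -0.4, 0.2]
opening: 0.423
grip_force: 0.0
t: 31.58
eef_pos: [0.4573, 0.105, 0.173]
eef_rot: [0.707, 0.707, 0.0, 0.0]
contact_force: [-0.9, -0.0, 0.4]
opening: 0.424
grip_force: 0.0
top [334. 337.] 0.9 [ 0.325 -0.045]
top [375. 223.] 0.67 [ 0.608 -0.161]
top [288. 325.] 0.55 [0.358 0.065]
top [276. 240.] 0.48 [0.572 0.093]
scene [402. 234.] 0.93 [0.584 0.195]
scene [254. 202.] 0.85 [ 0.343 -0.048]
scene [256. 296.] 0.71 [ 0.576 -0.151]
scene [302. 189.] 0.69 [0.362 0.065]
scene [365. 247.] 0.68 [0.577 0.105]
scene [226. 303.] 0.65 [ 0.563 -0.212]
scene [241. 313.] 0.41 [ 0.598 -0.194]
```

View pics/c6.png

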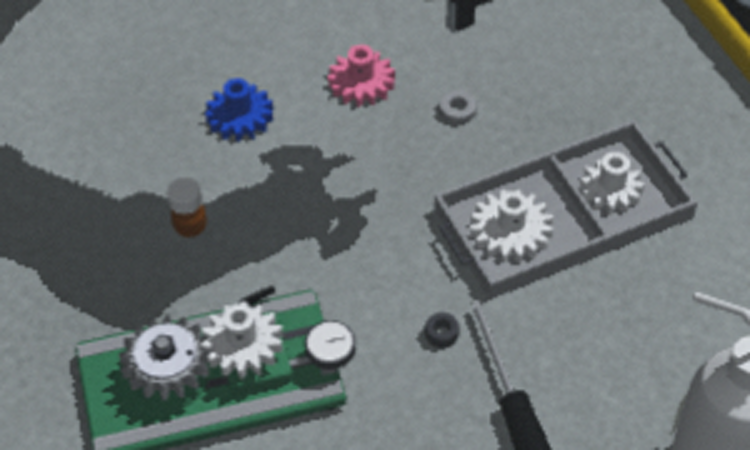

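The crop shows all three gears in place. The 16-tooth gear is flat in the larger pocket (510,225), and the 12-tooth gear is flat in the smaller pocket (612,183). The 14-tooth gear is in mesh on the post (240,340), with the dot turned to (190,352). The bystanders have not moved.

```bash
python3 -c "
from workcell import r
print(r.hand_in())"
```

```text
the job is handed in; nothing more can be done
None
```

The job is handed in at about 32 s on the robot's clock: the 14-tooth gear is seated in mesh on the post with the master turned (dot moved about 24 mm), the 12- and 16-tooth gears lie flat in the smaller and larger pockets, and nothing else looked moved in the last pictures.

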